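# Sort the mixed breads into their pans

### The job

Sort the four loose breads into the three baking pans: both round rolls side by side in the round pan, the long roll lengthwise in the long pan, and the small brick-shaped loaf in the square pan. Each must lie flat on the pan's floor, right way up. Leave the dough ring, the shaker and the scraper where they are.

Things in the scene. Friction and masses are not known exactly. Their poses are not given: they have to be found in the camera images.
- round_roll_a: Crusty round bread roll, 60 mm across at its widest (18 mm above its flat underside), 48 mm high, domed, with a cross cut in the top; about 70 g. The two round rolls are alike. Loose. Origin: centre of the underside; z up.
- round_roll_b: Crusty round bread roll, 60 mm across at its widest (18 mm above its flat underside), 48 mm high, domed, with a cross cut in the top; about 70 g. The two round rolls are alike. Loose. Origin: centre of the underside; z up.
- long_roll: Crusty long bread roll, 115 mm long (x), 46 mm wide (y) at its widest, 27 mm up, 50 mm high, on a flat base, with tapered ends and three slanting cuts on top; about 80 g. Loose. Origin: centre of the underside; x along its length, z up.
- small_loaf: Small brick-shaped tin loaf, 84 mm long (x), 56 mm wide (y), 54 mm high, rounded top edges, one cut along the top; about 110 g. Loose. Origin: centre of the underside; x along its length, z up.
- round_pan: Shallow plain dark steel baking pan, fixed to the bench. Walls 12 mm high above the bench and 3 mm thick, inner floor 4 mm above the bench. Origin: centre of its underside, on the bench; z up. Round, inner radius 73 mm at the floor, 76 mm at the rim. The two round rolls fit side by side, each 36 mm from the centre.
- long_pan: Shallow plain dark steel baking pan, fixed to the bench. Walls 12 mm high above the bench and 3 mm thick, inner floor 4 mm above the bench. Origin: centre of its underside, on the bench; z up. Oblong, 150 mm inside along x, 84 mm inside along y.
- square_pan: Shallow plain dark steel baking pan, fixed to the bench. Walls 12 mm high above the bench and 3 mm thick, inner floor 4 mm above the bench. Origin: centre of its underside, on the bench; z up. Square, 116 mm by 116 mm inside, sides along x and y.
- dough_ring: Bystander: plain steel dough ring, open, 50 mm across, 30 mm high, standing on the bench; loose and light (60 g). Not to be moved. Origin: centre of the underside.
- shaker: Bystander: steel flour shaker, 52 mm across, 80 mm high, upright on the bench; loose. Not to be moved. Origin: centre of the underside.
- scraper: Bystander: dough scraper lying flat, white plastic blade with a wooden grip, about 94 mm (x) by 120 mm (y), 15 mm high; loose. Not to be moved. Origin: about its middle, on the bench.
Not all that is in view belongs to the job. Leave any purple or turquoise look-alike of the round_roll_b alone.

How it is judged:
At the end, for the whole second after the job is handed in: Centres: both round rolls within 50 mm of the round pan's, the long roll within 32 mm of the long pan's (length within 0.5 rad of the pan's), the loaf within 36 mm of the square pan's; each at rest, undersides at most 10 mm above the bench (pan floor: 4 mm), upright within 0.15 rad (horizontal distance between each of round_roll_a, round_roll_b and round_pan below 0.05 m and z of round_roll_a in the frame of round_pan between -0.002 and 0.01 m and angle between each of round_roll_a, round_roll_b, long_roll, small_loaf's own z axis and vertical below 0.15 rad and linear speed of each of round_roll_a, round_roll_b, long_roll, small_loaf below 0.02 m/s and angular speed of each of round_roll_a, round_roll_b, long_roll, small_loaf below 0.2 rad/s and z of round_roll_b in the frame of round_pan between -0.002 and 0.01 m and horizontal distance between long_roll and long_pan below 0.032 m and z of long_roll in the frame of long_pan between -0.002 and 0.01 m and horizontal distance between small_loaf and square_pan below 0.036 m and z of small_loaf in the frame of square_pan between -0.002 and 0.01 m and angle between the x axis of long_roll and the x axis of long_pan, either way round below 0.5 rad); the robot touches nothing.
It fails at once if the dough ring is moved by more than 20 mm or tipped over (distance of dough_ring from where it was at the start of the episode above 0.02 m or angle between dough_ring's own z axis and vertical above 0.5 rad).
It fails at once if the shaker is moved by more than 20 mm or tipped over (distance of shaker from where it was at the start of the episode above 0.02 m or angle between shaker's own z axis and vertical above 0.5 rad).
It fails at once if the scraper is moved by more than 20 mm or tipped over (distance of scraper from where it was at the start of the episode above 0.02 m or angle between scraper's own z axis and vertical above 0.5 rad).
It also fails if it takes over 112 s, if anything falls off the work surface, if the arm or the gripper's body presses on something with over 40 N, if the wrist force passes 120 N, or if a joint passes its speed limit or range.

### The arm

A 7-joint arm with a two-finger parallel gripper is mounted at the origin on the work surface. World frame = base frame: x ahead of the robot, y to its left, z up, the work surface at z = 0. Lengths are in m, angles in rad, forces in N, time in s.
With the tool pointing down it reaches from about 0.425 to 0.95 m from the base axis. Payload 4.7 kg.
Tool frame: the origin (TCP) lies midway between the tips of the shut fingers; the grasp point (between the pads) lies 19 mm behind it (env.pinch_z is the distance from the TCP to the grasp point, in m); z points along the fingers, y is the line along which they close (so a half turn about z gives the same grasp; the last joint's range is limited). The gripper opens to 85 mm and grips with 20 to 120 N. Pads are 22 mm wide; open, the fingers measure 114 mm over their backs; the gripper's body (76 mm by 85 mm) begins 54 mm behind the grasp point. The pads swing forward as they close: fully open they stand 13 mm farther back than shut.
Start: joints at [-1.304, 0.469, -0.049, 1.532, 0.024, 1.141, -0.082], TCP at [0.197, 0.646, 0.231] pointing down, gripper open.
Joint ranges: [-2.59, 2.59], [-0.33, 1.99], [-1.39, 1.29], [0.1, 2.45], [-1.04, 4.18], [0.21, 1.99], [-2.66, 2.66]. Speed limits (rad/s): [2.57, 2.57, 3.14, 3.14, 3.14, 3.14, 3.14].

### API

Orientations are given as a rotation vector (axis times angle).
In Python, from bench import env, sensors, optics gives the robot as it stands. Calls block until the motion is done:
- env.move_pose(position, orientation): joint-space move of the TCP to a pose.
- env.move_straight(position, orientation=None, rate=0.15): straight line of the TCP; orientation=None keeps the orientation; rate is the mean speed in m/s.
- env.move_joints(angles): joint-space move.
- env.move_gripper(opening, newtons=None): opening from 0.0 (shut) to 1.0 (fully open); newtons is the grip in N (None keeps the last); returns when the fingers have stopped.
- env.dwell(seconds).
- env.ik(position, orientation): joint angles nearest the present ones, or None.
- sensors.state(): the state.
- optics.snapshot(name): name is "scene" or "top" or "wrist"; returns a dict with "pixels" (480x640x3 uint8, red, green, blue), "camera_matrix" (3x3 intrinsics, pixels), "dist_coeffs" ([k1, k2, p1, p2, k3] as OpenCV has them; the pictures are not rectified), "R" (3x3) and "t" (3): a world point X has camera coordinates R X + t; the wrist camera has in their place "hand_eye" (4x4, takes a point from camera to tool coordinates, whose origin is the TCP and whose axes are the flange's). Camera axes: x right, y down, z forward; pixel columns grow to the right and rows downward; lengths in m; the calibration is good to about 2 mm. A picture is of the moment at which its call begins: read the wrist's pose just before it. There is no depth.
A pose or a line that the arm cannot do raises env.IKError and nothing moves.
- env.finish_job(): hands the job in; it is judged then, once.
The state is a dict: "t": time; "q": joint angles; "dq": joint speeds; "effort": joint torques, N m; "tool_pos": TCP position; "tool_rot": TCP orientation; "force": force on the tool from outside, world axes, zero at the start; "moment": the same for the moment, N m; "grip_width": opening from 0.0 (shut) to 1.0 (fully open); "grasp_force": force on a finger pad.
Only numpy, scipy, OpenCV 4.12 (cv2) and the standard library are available. Lean on these libraries where they do the work, as an engineer would, in place of code of your own. Each camera call takes 0.05 s, during which the arm holds its last target. There are 200 camera calls.

## Working session

There is one attempt and no reset: what is moved stays moved. The work goes in short steps, each a Python script; the robot and the scene stay as the last script left them, time stands still between calls to the robot, and variables do not carry over. Pictures are saved under pics/ and viewed, at most 14 in all, crops included, and the job is handed in when it is done.

```bash
mkdir -p pics; ls; python3 - <<'E'
from bench import env,sensors,optics
import cv2
for n in("top","scene"):
    s=optics.snapshot(n); cv2.imwrite(f"pics/{n}0.png",s["pixels"][:,:,::-1])
    print(n,s["R"],s["t"],s["camera_matrix"],s["dist_coeffs"])
st=sensors.state();print(st["tool_pos"],st["tool_rot"],st["t"],env.pinch_z)
E
```

```text
pics
top [[ 0.10314699 -0.99466364 -0.00222427]
 [-0.9714299  -0.10025661 -0.21511057]
 [ 0.21373966  0.02434873 -0.97658717]] [-0.05194932  0.52634808  1.05895014] [[538.84504155   0.         321.75163745]
 [  0.         538.84504155 235.16329507]
 [  0.           0.           1.        ]] [-0.00653501  0.          0.          0.          0.        ]
scene [[ 0.78570566  0.6185596   0.00711628]
 [ 0.47192657 -0.59193288 -0.65337644]
 [-0.39993991  0.51671993 -0.75699972]] [-0.40669859 -0.23602543  1.13889593] [[445.21758683   0.         317.88110829]
 [  0.         445.21758683 235.53210552]
 [  0.           0.           1.        ]] [-0.03137411  0.          0.          0.          0.        ]
[0.1966176  0.64518709 0.23036241] [-4.62931770e-01 -3.10709194e+00  2.71261024e-03] 0.1 0.0187
```

View pics/top0.png

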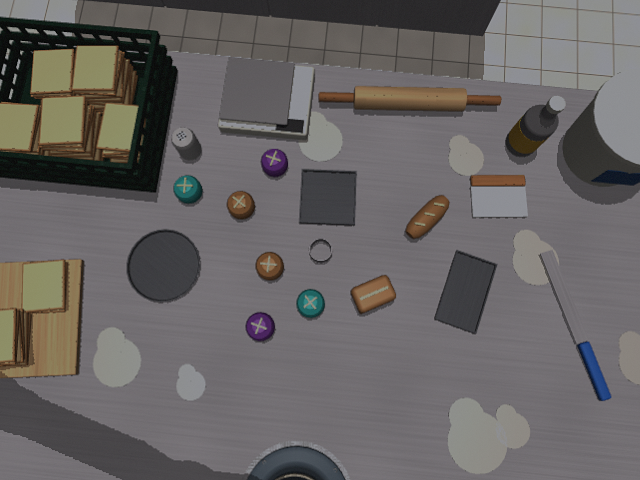

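View pics/scene0.png

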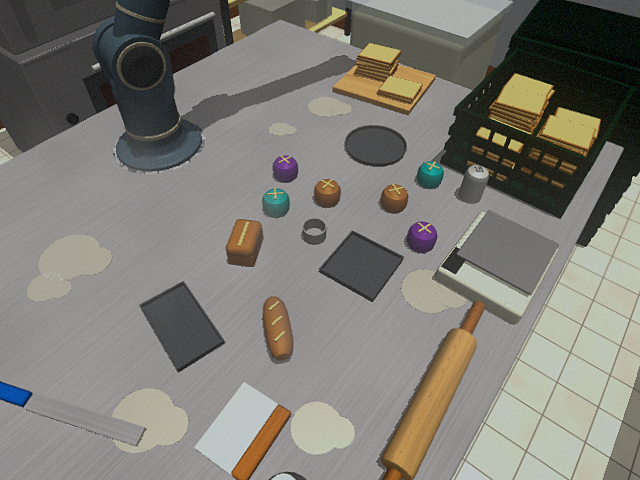

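The top view shows two brown rolls at (240,205) and (269,265), the long roll at (427,217), and the loaf at (374,294). The round pan is at (164,265), the square pan at (328,197) and the long pan at (466,291). The ring is at (320,250), the shaker at (184,142) and the scraper at (499,197). The purple and turquoise rolls are decoys. I'll enlarge the working area.

```bash
cat > h.py <<'E'
import numpy as np,cv2
from scipy.spatial.transform import Rotation as Ro
from bench import env,sensors,optics
def back(s,uv,z):
    """pixels -> world points at height z"""
    uv=np.array(uv,float).reshape(-1,1,2)
    n=cv2.undistortPoints(uv,s["camera_matrix"],s["dist_coeffs"])[:,0]
    R,t=np.array(s["R"]),np.array(s["t"]); c=-R.T@t
    d=np.c_[n,np.ones(len(n))]@R
    return (c+d*((z-c[2])/d[:,2])[:,None])[:,:2]
E
python3 - <<'E'
from h import *
s=optics.snapshot("top"); p=s["pixels"]
c=p[170:345,120:290]; cv2.imwrite("pics/c1.png",cv2.resize(c[:,:,::-1],None,fx=3.4,fy=3.4,interpolation=2))
c=p[140:340,290:540]; cv2.imwrite("pics/c2.png",cv2.resize(c[:,:,::-1],None,fx=3,fy=3,interpolation=2))
h=cv2.cvtColor(p,cv2.COLOR_RGB2HSV)
m=cv2.inRange(h,(5,80,40),(22,255,255)); m[:185]=0; m[330:]=0; m[:,:200]=0; m[:,460:]=0
m=cv2.morphologyEx(m,cv2.MORPH_CLOSE,np.ones((7,7)))
for k in cv2.findContours(m,0,1)[0]:
    if cv2.contourArea(k)<200: continue
    r=cv2.minAreaRect(k); print("bread",r,back(s,[r[0]],.02))
    print(" box",back(s,cv2.boxPoints(r),.025).round(3).tolist())
m=cv2.inRange(h,(0,0,0),(180,255,75)); m[:150]=0; m[345:]=0; m[:,:115]=0; m[:,510:]=0
m=cv2.morphologyEx(m,cv2.MORPH_OPEN,np.ones((7,7)))
for k in cv2.findContours(m,0,1)[0]:
    if cv2.contourArea(k)<1500: continue
    r=cv2.minAreaRect(k); print("pan",r,back(s,[r[0]],.01)); print(" box",back(s,cv2.boxPoints(r),.01).round(3).tolist())
print("ring,shaker",back(s,[(320,250),(187,150)],.015))
E
```

```text
bread ((373.0862121582031, 293.5345153808594), (27.049129486083984, 40.96761703491211), 66.80140686035156) [[ 0.42369489 -0.11630701]]
 box [[0.427, -0.065], [0.469, -0.141], [0.419, -0.167], [0.378, -0.092]]
bread ((269.0, 266.0), (26.87006378173828, 26.87006378173828), 45.0) [[0.45912432 0.10756685]]
 box [[0.454, 0.147], [0.499, 0.112], [0.462, 0.067], [0.419, 0.102]]
bread ((427.50006103515625, 216.50001525878906), (19.798988342285156, 52.32590103149414), 45.0) [[ 0.60150144 -0.21934926]]
 box [[0.569, -0.166], [0.66, -0.24], [0.631, -0.272], [0.542, -0.198]]
bread ((240.4000244140625, 204.79998779296875), (27.72724151611328, 25.938386917114258), 63.43495178222656) [[0.58603626 0.18599639]]
 box [[0.595, 0.225], [0.627, 0.179], [0.574, 0.145], [0.543, 0.191]]
pan ((465.2969055175781, 291.57965087890625), (44.82240295410156, 73.92626953125), 17.87869644165039) [[ 0.44898897 -0.31052686]]
 box [[0.383, -0.245], [0.537, -0.285], [0.517, -0.377], [0.364, -0.335]]
pan ((163.0, 265.5), (71.0, 72.0), 90.0) [[0.43836166 0.33433538]]
 box [[0.507, 0.425], [0.523, 0.27], [0.371, 0.246], [0.356, 0.397]]
pan ((327.8275451660156, 197.13864135742188), (54.95231246948242, 54.577640533447266), 2.38594388961792) [[ 0.62562509 -0.00078283]]
 box [[0.561, 0.055], [0.685, 0.064], [0.692, -0.058], [0.568, -0.064]]
pan ((139.0, 175.0), (50.0, 48.0), 90.0) [[0.63359026 0.42121075]]
 box [[0.686, 0.485], [0.697, 0.378], [0.582, 0.359], [0.571, 0.464]]
ring,shaker [[0.50543749 0.00391883]
 [0.7008602  0.32278428]]
```

View pics/c1.png

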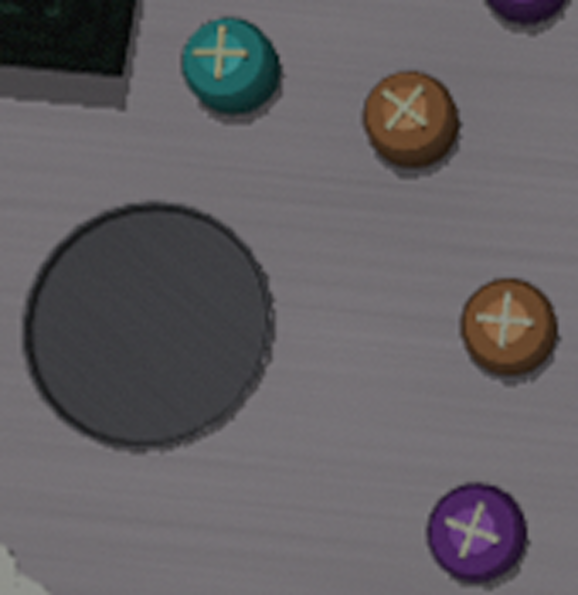

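View pics/c2.png

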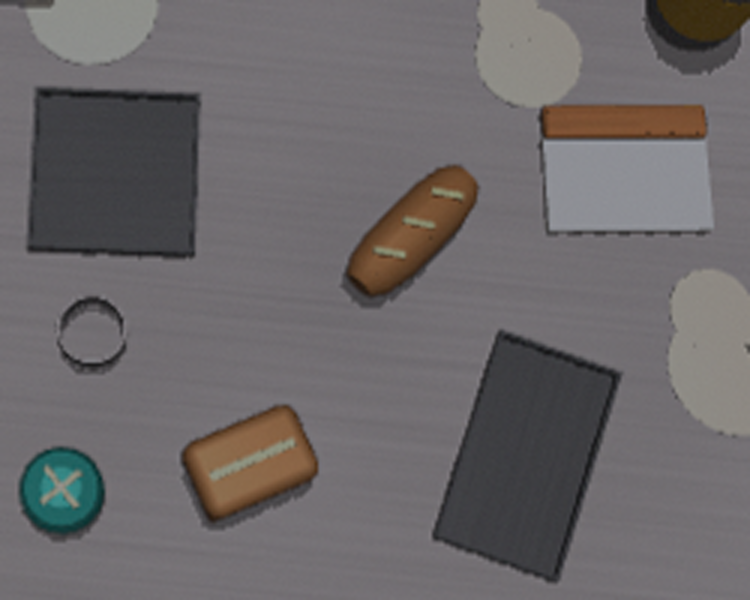

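Everything the task names is located, and the brown rolls are clearly separate from the decoys. I'll start with the nearer roll.

```bash
cat >> h.py <<'E'
def ori(psi): return (Ro.from_euler('z',psi)*Ro.from_euler('x',np.pi)).as_rotvec()
def hover(xy,psi,z=.17):
    """joint move above xy; of the two equal grasps, take the one with less joint motion"""
    q0=np.array(sensors.state()["q"]); best=None
    for p in (psi,psi+np.pi):
        q=env.ik([*xy,z],ori(p))
        if q is not None and (best is None or abs(q-q0).max()<best[0]): best=(abs(np.array(q)-q0).max(),p)
    env.move_pose([*xy,z],ori(best[1]))
def rep(m):
    s=sensors.state(); print(m,"t%.1f"%s["t"],"grip %.3f F %.1f"%(s["grip_width"],s["grasp_force"]),"f",np.round(s["force"],1),"p",np.round(s["tool_pos"],3),flush=True)
def pick(xy,psi,z,op=1.,N=30,do=True):
    env.move_gripper(op,N); hover(xy,psi)
    env.move_straight([*xy,.05+z],rate=.2); env.move_straight([*xy,z],rate=.08); rep("down")
    env.move_gripper(0.,N); rep("gripped")
    env.move_straight([*xy,.15],rate=.15); rep("lifted")
def place(xy,psi,z,op):
    hover(xy,psi)
    env.move_straight([*xy,.03+z],rate=.2); env.move_straight([*xy,z],rate=.05); rep("placing")
    env.move_gripper(op); env.dwell(.2)
    env.move_straight([*xy,.15],rate=.15); rep("done")
def snap(name,f,roi=None,k=1):
    s=optics.snapshot(name); p=s["pixels"]
    if roi: p=p[roi[1]:roi[3],roi[0]:roi[2]]
    cv2.imwrite(f,cv2.resize(p[:,:,::-1],None,fx=k,fy=k,interpolation=2)); return s
E
python3 - <<'E'
from h import *
pick((.459,.107),np.pi/2,-.002,.95)
s=snap("top","pics/g1.png",(100,120,400,345),2)
E
```

```text
down t4.1 grip 0.952 F 0.0 f [ 1.  -0.2  0.6] p [ 0.459  0.107 -0.002]
gripped t4.4 grip 0.684 F 31.3 f [-0.4  0.   4.9] p [ 0.459  0.107 -0.001]
lifted t5.6 grip 0.688 F 32.3 f [-0.1 -0.9 -1.4] p [0.458 0.107 0.149]
```

View pics/g1.png

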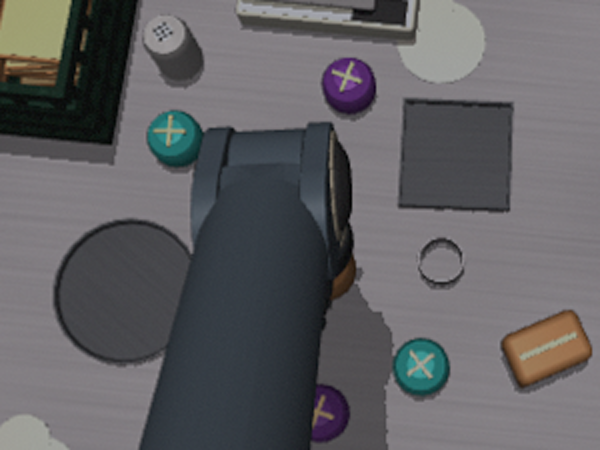

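The roll is held: the opening is about 58 mm and its weight is on the wrist. I'll place it, then do the second roll.

```bash
python3 - <<'E'
from h import *
place((.438,.333+.035),np.pi/2,.004,.85)
pick((.585,.185),np.pi/2,-.002,.95)
assert .6<sensors.state()["grip_width"]<.75
place((.438,.333-.035),np.pi/2,.004,.82)
hover((.4235,-.116),-1.066,.2); rep("over loaf")
snap("top","pics/p1.png",(100,120,350,320),3)
E
```

```text
placing t8.2 grip 0.686 F 32.4 f [ 0.1 -1.3 -0.9] p [0.438 0.368 0.004]
done t9.8 grip 0.853 F 0.0 f [-0.7  1.  -0.2] p [0.437 0.368 0.149]
down t12.6 grip 0.954 F 0.0 f [ 0.9  0.  -0.3] p [ 0.585  0.185 -0.002]
gripped t12.9 grip 0.683 F 32.6 f [ 0.4 -0.5  4. ] p [ 0.586  0.185 -0.001]
lifted t14.1 grip 0.681 F 32.2 f [ 0.7 -0.2 -1.3] p [0.584 0.185 0.149]
placing t16.4 grip 0.683 F 32.3 f [ 0.4  0.1 -0.7] p [0.438 0.298 0.004]
done t18.0 grip 0.820 F 0.0 f [-0.5  0.1 -0.1] p [0.437 0.298 0.149]
over loaf t19.6 grip 0.818 F 0.0 f [-0.4  0.2  0.3] p [ 0.424 -0.115  0.2  ]
```

View pics/p1.png

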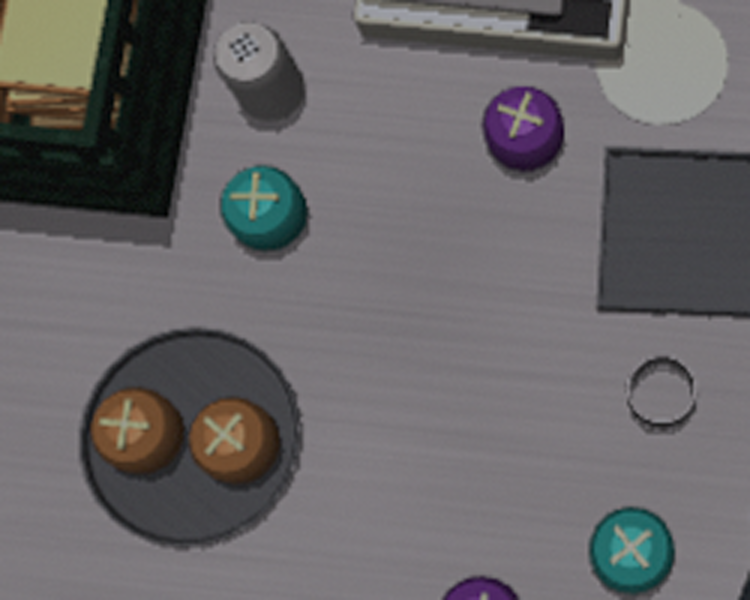

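Both rolls lie flat in the round pan, at crop (137,431) and (235,442), and the bystanders haven't moved. Next are the loaf and the long roll; for the long roll I'll get the yaw from image moments.

```bash
python3 - <<'E'
from h import *
pick((.4235,-.116),-1.066,.003,1.0)
assert .55<sensors.state()["grip_width"]<.75
place((.626,-.001),.07-np.pi/2,.009,.82)
env.move_pose([.45,-.05,.25],ori(.07-np.pi/2))
s=snap("top","pics/p2.png",(290,140,540,340),3)
h=cv2.cvtColor(s["pixels"],cv2.COLOR_RGB2HSV)
m=cv2.inRange(h,(5,80,40),(22,255,255)); m[:188]=0; m[245:]=0; m[:,:400]=0; m[:,460:]=0
m=cv2.morphologyEx(m,cv2.MORPH_CLOSE,np.ones((5,5)))
pts=np.argwhere(m)[:,::-1]; w=back(s,pts,.025)
c=w.mean(0); e=np.linalg.svd(w-c,full_matrices=False)[2]
print(len(pts),c,"yaw",np.arctan(e[0,1]/e[0,0]),np.ptp((w-c)@e.T,axis=0))
E
```

```text
down t21.7 grip 1.002 F 0.0 f [-0.2  0.4  0.3] p [ 0.424 -0.116  0.003]
gripped t22.1 grip 0.653 F 31.8 f [-1.   1.1  6.1] p [ 0.424 -0.116  0.003]
lifted t23.2 grip 0.651 F 32.0 f [-0.2  1.5 -0.8] p [ 0.423 -0.116  0.149]
placing t25.7 grip 0.651 F 31.9 f [ 0.3 -0.3 -0.9] p [ 0.626 -0.001  0.009]
done t27.3 grip 0.820 F 0.0 f [ 0.5  0.2 -0.6] p [ 0.625 -0.001  0.149]Traceback (most recent call last):
  File "<stdin>", line 5, in <module>
bench.IKError: the arm cannot take that pose within its joint ranges
```

```bash
python3 - <<'E'
from h import *
hover((.46,.12),0,.22)
s=snap("top","pics/p2.png",(290,140,540,340),3)
h=cv2.cvtColor(s["pixels"],cv2.COLOR_RGB2HSV)
m=cv2.inRange(h,(5,80,40),(22,255,255)); m[:188]=0; m[245:]=0; m[:,:400]=0; m[:,460:]=0
m=cv2.morphologyEx(m,cv2.MORPH_CLOSE,np.ones((5,5)))
pts=np.argwhere(m)[:,::-1]; w=back(s,pts,.025)
c=w.mean(0); e=np.linalg.svd(w-c,full_matrices=False)[2]
print(len(pts),c,"yaw",np.arctan(e[0,1]/e[0,0]),np.ptp((w-c)@e.T,axis=0))
E
```

```text
962 [ 0.60004628 -0.21803439] yaw -0.679253857863918 [0.11715226 0.0427486 ]
```

View pics/p2.png

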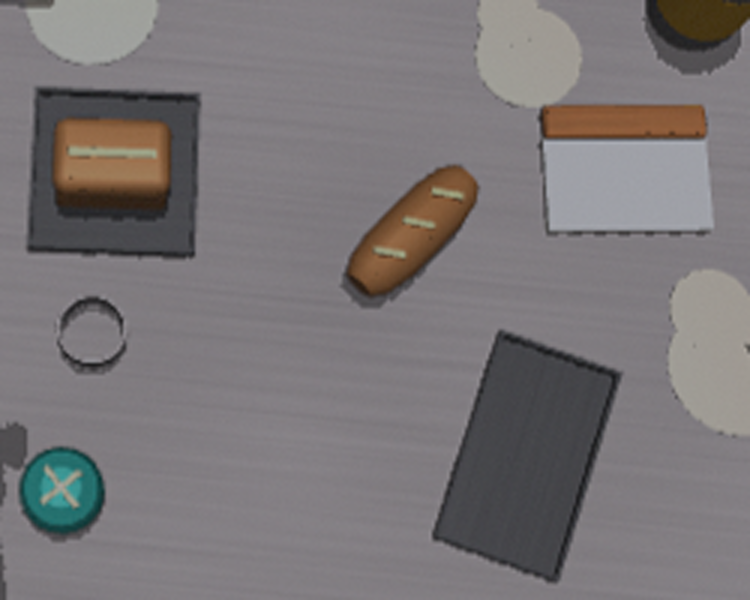

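The loaf sits flat and centred in the square pan, at crop (112,163). Now the long roll.

```bash
python3 - <<'E'
from h import *
pick((.600,-.218),-.68,.002,.9)
assert .4<sensors.state()["grip_width"]<.62
place((.449,-.3105),-.254,.008,.64)
hover((.62,.1),0,.3)
hover((.45,-.12),0,.35)
rep("end")
a=optics.snapshot("scene")["pixels"]; b=optics.snapshot("top")["pixels"]
cv2.imwrite("pics/f.png",cv2.resize(a[:,:,::-1],(800,600)))
cv2.imwrite("pics/ft.png",cv2.resize(b[140:340,110:540,::-1],None,fx=1.86,fy=1.86))
E
```

```text
down t31.4 grip 0.897 F 0.0 f [ 0.6  0.1 -0. ] p [ 0.6   -0.218  0.002]
gripped t31.8 grip 0.525 F 30.7 f [-1.5  1.2  4. ] p [ 0.6   -0.218  0.003]
lifted t32.9 grip 0.524 F 30.8 f [-0.2 -0.4 -0.5] p [ 0.599 -0.218  0.149]
placing t35.2 grip 0.531 F 30.8 f [-0.5 -0.  -0.4] p [ 0.449 -0.311  0.008]
done t36.7 grip 0.642 F 0.0 f [ 0.4 -0.3 -1. ] p [ 0.448 -0.31   0.149]
end t39.5 grip 0.641 F 0.0 f [-0.6  0.9 -0.5] p [ 0.451 -0.119  0.35 ]
```

View pics/f.png

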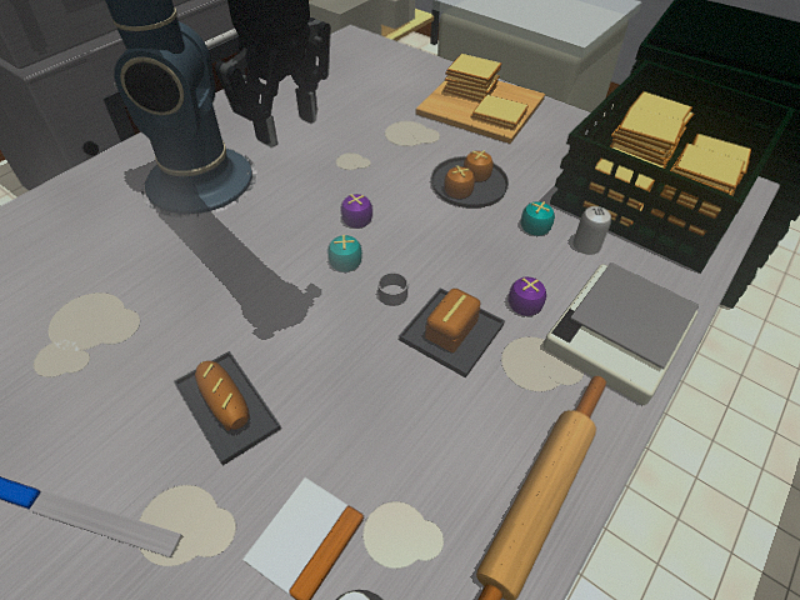

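View pics/ft.png

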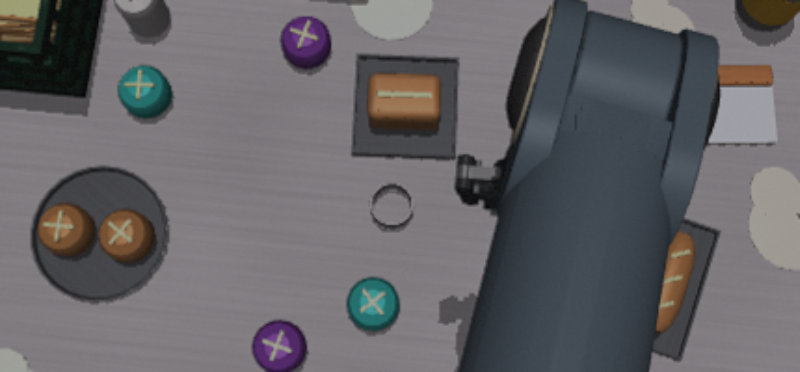

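All four look flat in their pans. In the scene view the long roll seems to sit toward one end of its pan, so I'll clear the arm and measure before handing in.

```bash
python3 - <<'E'
from h import *
hover((.55,.1),0,.3)
s=snap("top","pics/g.png",(420,240,510,340),6)
h=cv2.cvtColor(s["pixels"],cv2.COLOR_RGB2HSV)
m=cv2.inRange(h,(5,80,40),(22,255,255)); m[:188]=0; m[335:]=0
m=cv2.morphologyEx(m,cv2.MORPH_CLOSE,np.ones((5,5)))
for k in cv2.findContours(m,0,1)[0]:
    if 200<cv2.contourArea(k)<2000: 
        r=cv2.minAreaRect(k); b=back(s,cv2.boxPoints(r),.028); e=b[1:3]-b[:2]; e=e[np.argmax(np.hypot(*e.T))]
        print(back(s,[r[0]],.028),"yaw",np.arctan2(e[1],e[0]))
E
```

```text
[[ 0.44826138 -0.31153958]] yaw -0.26536088003819525
[[0.43683517 0.36689268]] yaw -2.0421055168310374
[[6.17092768e-01 3.08336275e-04]] yaw -1.468151750687893
```

View pics/g.png

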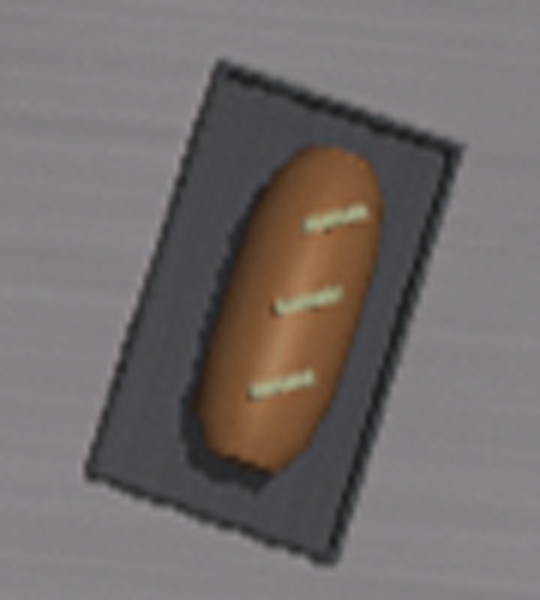

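The long roll is centred and aligned: 1 mm off the pan's centre and 0.01 rad off its length. The loaf and the unhidden roll also measure well within tolerance, and the second roll was seen flat in its pan, so I'm handing in.

```bash
python3 -c "
from h import *
print(env.finish_job())"
```

```text
the job is handed in; nothing more can be done
None
```

I handed in the job at about 41 s of robot time: all four breads looked upright and flat in their pans in the last pictures, the dough ring, shaker and scraper showed no sign of moving, and no verdict came back.

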